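# Slide a display board out over the edge of a clipping stand

## Task

Get the display board ready for its binder clips: push it along the low plywood stand, with the fingers only, until its dark blue margin sticks out past the stand's right-hand edge (the short edge next to the organiser tray), with the line where blue meets white lying on that edge and parallel to it. The board stays flat on the stand and is not lifted, and the two binder clips and the glue stick behind the stand are left where they are.

Things in the scene. Friction and masses are not known exactly. Their poses are not given: they have to be found in the camera images.
- board: flat rigid display board, 92 mm wide (its x) by 140 mm long (its y), 6 mm thick, about 0.12 kg; white with a printed bar chart, and a dark blue margin 30 mm long across its whole width at the -y end (with two small pale squares on it). Origin at the centre of its underside; z up. It lies loose on top of the stand and starts with no part over the edge.
- board_line (a point): middle of the line where the board's blue margin meets the white, on the underside; 40 mm from the board's origin toward its -y end; axes as the board's
- stand: low fixed stand: plywood slab 150 mm (its x) by 250 mm (its y), top 30 mm above the worktop, on rubber feet. Origin at the worktop, under the middle of the slab; z up. Its y axis points roughly to the robot's left, up to 0.25 rad off
- stand_edge (a point): middle of the stand's right-hand short edge (-y end), at the height of its top; 125 mm from the stand's middle; axes as the stand's
- clip_large: black binder clip with wire handles, 29 x 32 x 36 mm, standing on the worktop behind the stand; origin at the centre of its underside
- clip_small: black binder clip with wire handles, 26 x 25 x 28 mm, standing on the worktop behind the stand; origin at the centre of its underside
- glue_stick: upright glue stick, 26 mm across and 88 mm tall, white with a dark grey cap, standing behind the stand; origin at the centre of its underside

How it is judged:
By the outcome, as a careful person would: the job done as asked, in the order asked, and still so for the second after the job is handed in, with the robot touching nothing.
It also fails if it takes over 38 s, if anything falls off the work surface, if the arm or the gripper's body presses on something with over 40 N, if the wrist force passes 120 N, or if a joint passes its speed limit or range.

## Robot

A 6-joint arm with a two-finger parallel gripper is mounted at the origin on a cart in front of the work surface, level with it; the furniture and walls round the work are solid. World frame = base frame: x ahead of the robot, y to its left, z up, the work surface at z = 0. Lengths are in m, angles in rad, forces in N, time in s.
With the tool pointing down it reaches from about 0.3 to 0.775 m from the base axis. Payload 14.6 kg.
Tool frame: the origin (TCP) lies midway between the tips of the shut fingers; the grasp point (between the pads) lies ctrl.grasp_offset behind it (ctrl.grasp_offset is the distance from the TCP to the grasp point, in m); z points along the fingers, y is the direction in which the jaws open and shut (so a half turn about z gives the same grasp; the last joint's range is limited). The gripper opens to 94 mm and grips with 3 to 60 N. Pads are 16 mm wide; open, the fingers measure 119 mm over their backs; the gripper's body (75 mm by 177 mm) begins 78 mm behind the grasp point.
Start: joints at [1.111, 0.3, 1.521, -0, 1.321, -0.067], TCP at [0.211, 0.508, 0.205] pointing down, gripper open.
Joint ranges: [-3.03, 3.03], [-0.79, 2.21], [0.23, 2.52], [-1.04, 4.18], [0, 3.07], [-2.55, 2.55]. Speed limits (rad/s): [2.22, 2.22, 2.57, 3.14, 3.14, 3.14].

## Interface

Orientations are given as a unit quaternion [x, y, z, w].
In Python, from rig import ctrl gives the robot as it stands. The module is installed in compiled form; this text tells all that it offers. Calls block until the motion is done:
- ctrl.move_ptp(position, orientation): joint-space move of the TCP to a pose.
- ctrl.movel(position, attitude=None, rate=0.15, until_force=None): straight line of the TCP; attitude=None keeps the orientation; rate is the mean speed in m/s. With until_force (N) it stops when the force on the tool has changed by that much, and returns True; else False.
- ctrl.move_joints(angles): joint-space move.
- ctrl.grip(opening): opening from 0.0 (shut) to 1.0 (fully open); the grip force is fixed at half the most; returns when the fingers have stopped.
- ctrl.sleep(seconds).
- ctrl.solve_ik(position, orientation): joint angles nearest the present ones, or None.
- ctrl.state(): the state.
- ctrl.get_image(name): name is "scene" or "top" or "wrist"; returns a dict with "frame" (400x640x3 uint8, red, green, blue), "camera_matrix" (3x3 intrinsics, pixels), "T" (4x4, takes a point from camera to world coordinates); the wrist camera has in their place "T_tool_cam" (4x4, takes a point from camera to tool coordinates, whose origin is the TCP and whose axes are the flange's). Camera axes: x right, y down, z forward; pixel columns grow to the right and rows downward; lengths in m; the calibration is good to about 2 mm. The wrist camera is an equidistant fisheye: a pixel r from the principal point sees the ray r / f radians off the axis. A picture is of the moment at which its call begins: read the wrist's pose just before it. There is no depth.
A pose or a line that the arm cannot do raises ctrl.Unreachable and nothing moves.
- ctrl.finish_job(): hands the job in, once; it reports no verdict.
The state is a dict: "time_s": time; "q": joint angles; "dq": joint speeds; "joint_efforts": joint torques, N m; "position": TCP position; "eef_rot": TCP orientation; "force": force on the tool from outside, world axes, zero at the start; "moment": the same for the moment, N m; "finger_gap": opening from 0.0 (shut) to 1.0 (fully open).
Only numpy, scipy, OpenCV 4.12 (cv2) and the standard library are available. Lean on these libraries where they do the work, as an engineer would, in place of code of your own. Each camera call takes 0.05 s, during which the arm holds its last target.

## Working session

There is one attempt and no reset: what is moved stays moved. The work goes in short steps, each a Python script; the robot and the scene stay as the last script left them, time stands still between calls to the robot, and variables do not carry over. Pictures are saved under pics/ and viewed, and the job is handed in when it is done.

```bash
mkdir -p pics; ls; python3 - <<'E'
from rig import ctrl
import cv2
s=ctrl.state();print(s)
print(ctrl.grasp_offset)
for n in("scene","top"):
    d=ctrl.get_image(n);cv2.imwrite(f"pics/{n}0.png",d["frame"][:,:,::-1]);print(n,d["camera_matrix"],d["T"])
E
```

```text
pics
{'time_s': 0.0, 'q': array([ 1.11141674e+00,  3.00453747e-01,  1.52162529e+00, -6.99810010e-06,
        1.32069984e+00, -6.65684720e-02]), 'dq': array([ 0.00033119,  0.00073943, -0.00113702,  0.00052602, -0.0013643 ,
        0.0001549 ]), 'joint_efforts': array([-9.87253079e-04, -5.31811702e+01, -3.52736807e+01,  7.07417889e-02,
        2.43889284e-02, -8.96769575e-05]), 'position': array([0.21039609, 0.50786204, 0.20487715]), 'eef_rot': array([ 1.95144378e-01,  9.80774347e-01, -5.73602666e-04, -1.50908395e-04]), 'force': array([-0.03987357, -0.39672972,  0.24094375]), 'moment': array([-0.02231341,  0.01582211, -0.01786903]), 'finger_gap': 1.0010405184545814}
0.0188
scene [[520.15365897   0.         320.63471432]
 [  0.         520.15365897 194.02438859]
 [  0.           0.           1.        ]] [[ 0.61261109 -0.44721567  0.65169456  0.02928185]
 [-0.79032685 -0.35656057  0.49824495 -0.39914157]
 [ 0.00954563 -0.82028209 -0.57187951  0.54675453]
 [ 0.          0.          0.          1.        ]]
top [[366.73291396   0.         318.33479914]
 [  0.         366.73291396 200.16330935]
 [  0.           0.           1.        ]] [[-0.00607657 -0.99252317  0.12190501  0.48595478]
 [-0.99988787  0.00769918  0.01284383  0.0194282 ]
 [-0.01368637 -0.12181329 -0.99245867  0.89664246]
 [ 0.          0.          0.          1.        ]]
```

View pics/scene0.png

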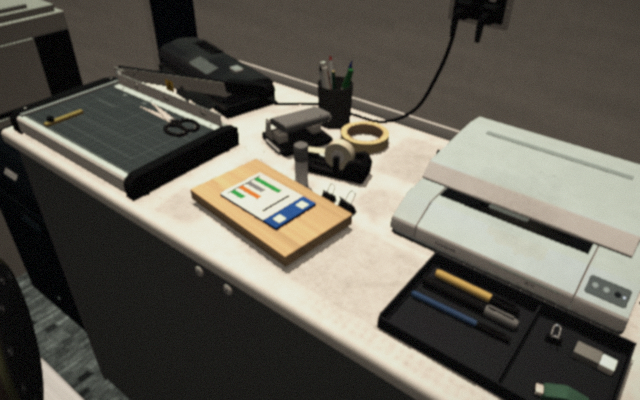

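View pics/top0.png

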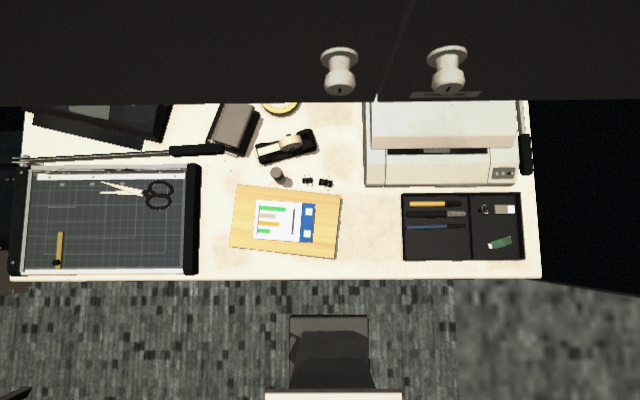

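The scene view shows the board at about (268,195), its blue margin at (293,210), and the stand's right end between (355,212) and (290,262). In the top view the stand covers about (230–340, 185–258), the board (254–315, 198–243), with the clips at (307,181) and (326,183) and the glue stick at (277,176). Next I'll measure coarsely and take a wrist view.

```bash
cat > h.py <<'E'
import numpy as np, cv2
from rig import ctrl
from scipy.spatial.transform import Rotation as R
def cast(d,uv,z,T=None):
    """pixels -> world points on plane z"""
    uv=np.atleast_2d(np.asarray(uv,float));K=d["camera_matrix"]
    if "T" in d:
        T=d["T"];r=np.c_[(uv-[K[0,2],K[1,2]])/[K[0,0],K[1,1]],np.ones(len(uv))]
    else:
        p=(uv-[K[0,2],K[1,2]])/[K[0,0],K[1,1]];th=np.linalg.norm(p,axis=1)[:,None]
        r=np.c_[p/np.maximum(th,1e-9)*np.sin(th),np.cos(th)]
    w=r@T[:3,:3].T;o=T[:3,3]
    return o+w*((z-o[2])/w[:,2])[:,None]
def wrist():
    s=ctrl.state();T=np.eye(4);T[:3,:3]=R.from_quat(s["eef_rot"]).as_matrix();T[:3,3]=s["position"]
    d=ctrl.get_image("wrist");return d,T@d["T_tool_cam"]
def down(yaw): # tool z down; tool y at angle yaw from world x... tool y=(cos yaw, sin yaw)
    y=np.array([np.cos(yaw),np.sin(yaw),0]);z=np.array([0,0,-1.]);x=np.cross(y,z)
    return R.from_matrix(np.c_[x,y,z]).as_quat()
E
python3 - <<'E'
from h import *
d=ctrl.get_image("top")
print("stand",cast(d,[(239,185),(341,194),(336,258),(230,247)],.03).round(3))
print("board",cast(d,[(258,199),(315,203),(312,243),(254,239)],.036).round(3))
print(cast(d,[(307,184),(326,186),(277,182)],0).round(3))
s=ctrl.state();T=np.eye(4);print(R.from_quat(s["eef_rot"]).as_matrix().round(3))
w=ctrl.get_image("wrist");print(w["camera_matrix"],w["T_tool_cam"].round(4))
cv2.imwrite("pics/top_crop.png",cv2.resize(d["frame"][150:270,210:360,::-1],None,fx=5,fy=5,interpolation=cv2.INTER_CUBIC))
cv2.imwrite("pics/w0.png",w["frame"][:,:,::-1])
E
```

```text
stand [[ 0.631  0.221  0.03 ]
 [ 0.607 -0.023  0.03 ]
 [ 0.456 -0.01   0.03 ]
 [ 0.483  0.239  0.03 ]]
board [[0.596 0.174 0.036]
 [0.585 0.038 0.036]
 [0.491 0.046 0.036]
 [0.501 0.182 0.036]]
[[0.637 0.059 0.   ]
 [0.631 0.012 0.   ]
 [0.642 0.133 0.   ]]
[[-0.924  0.383 -0.   ]
 [ 0.383  0.924 -0.001]
 [ 0.    -0.001 -1.   ]]
[[309.70691629   0.         323.1435861 ]
 [  0.         309.70691629 202.85329911]
 [  0.           0.           1.        ]] [[-4.000e-04 -9.588e-01 -2.840e-01  8.290e-02]
 [ 1.000e+00 -1.000e-04 -1.000e-03 -8.000e-04]
 [ 9.000e-04 -2.840e-01  9.588e-01 -1.798e-01]
 [ 0.000e+00  0.000e+00  0.000e+00  1.000e+00]]
```

View pics/top_crop.png

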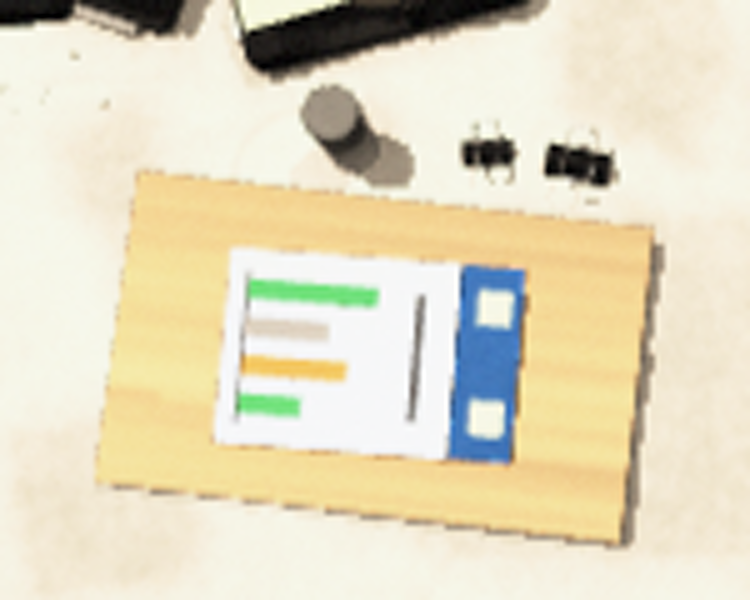

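View pics/w0.png

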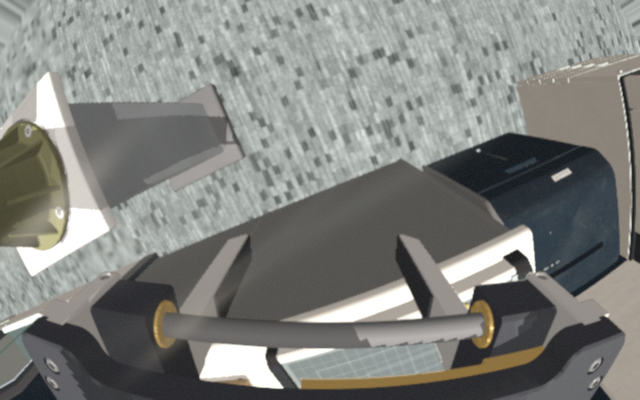

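The top crop gives clear corners: the stand is yawed about -0.10 rad and the board about -0.08 rad, and the line still has to travel about 88 mm. The wrist camera shows only the floor and cutter. I'll move above the stand, with the jaw axis along the stand's x, and measure from closer.

```bash
python3 - <<'E'
from h import *
q=down(-0.1)
print(ctrl.solve_ik([.54,.12,.22],q))
ctrl.move_ptp([.54,.12,.22],q)
d,T=wrist();np.savez("w1.npz",frame=d["frame"],K=d["camera_matrix"],T=T)
cv2.imwrite("pics/w1.png",d["frame"][:,:,::-1])
s=ctrl.state();print(s["time_s"],s["position"],s["force"])
E
```

```text
[ 1.52456787e-01  2.96073670e-01  1.49176899e+00 -4.44089210e-16
  1.35375000e+00  2.52456787e-01]
2.1 [0.53980168 0.12085499 0.22002267] [ 0.04988484 -0.81855935  0.50155143]
```

View pics/w1.png

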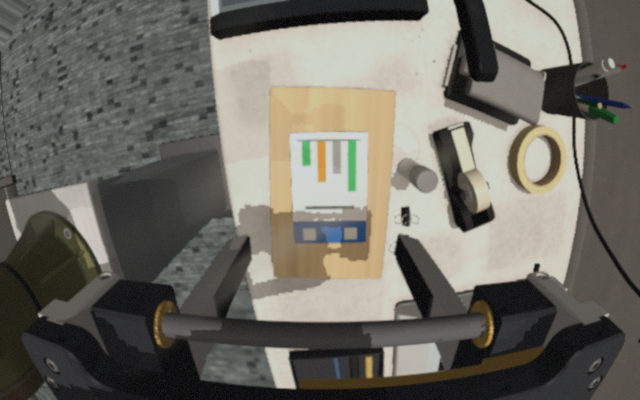

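The wrist view shows the whole stand (270–395, 87–280), with the board at (290–368, 132–243), the blue/white line near row 221 and the stand's right edge near row 278. I'll extract the edges subpixel, cast them and fit lines.

```bash
cat > meas.py <<'E'
from h import *
def edges(img,p0,p1,n=25,half=6,chan=None):
    """subpixel strongest-gradient points across segment p0-p1"""
    g=(img.astype(np.float32)@np.array([.33,.33,.34],np.float32)) if chan is None else img.astype(np.float32)@np.array(chan,np.float32)
    g=cv2.GaussianBlur(g,(0,0),.8)
    p0,p1=map(lambda a:np.array(a,float),(p0,p1));t=(p1-p0)/np.linalg.norm(p1-p0);nn=np.array([-t[1],t[0]])
    s=np.arange(-half,half+.01,.25);out=[]
    for f in np.linspace(.08,.92,n):
        q=(p0+f*(p1-p0)+s[:,None]*nn).astype(np.float32)
        v=cv2.remap(g,q[:,0][None],q[:,1][None],cv2.INTER_LINEAR)[0]
        G=np.abs(np.gradient(v));k=int(np.argmax(G))
        a=slice(max(0,k-5),k+6);w=G[a]**2
        out.append(q[a].T@w/w.sum())
    return np.array(out)
def fit(P):
    P=P[:,:2].astype(np.float32)
    vx,vy,x,y=cv2.fitLine(P,cv2.DIST_HUBER,0,.001,.001).ravel()
    res=(P-[x,y])@np.array([-vy,vx]);ok=np.abs(res)<.003
    vx,vy,x,y=cv2.fitLine(P[ok],cv2.DIST_HUBER,0,.001,.001).ravel()
    res=(P[ok]-[x,y])@np.array([-vy,vx])
    return np.array([x,y]),np.array([vx,vy]),res.std(),ok.sum()
E
python3 - <<'E'
from meas import *
z=np.load("w1.npz");d=dict(camera_matrix=z["K"]);T=z["T"];f=z["frame"]
cv2.imwrite("pics/w1c.png",cv2.resize(f[80:290,255:405,::-1],None,fx=3.8,fy=2.8,interpolation=cv2.INTER_CUBIC))
segs=dict(s_right=((274,277),(380,279),.03,None),s_left=((271,88),(394,91),.03,None),s_front=((271,90),(273,275),.03,None),s_back=((394,95),(382,275),.03,None),
 b_left=((293,134),(367,133),.036,[0,0,1]),b_line=((296,221),(364,220),.036,[1,0,0]),b_tip=((296,243),(364,243),.036,[1,0,0]),
 b_front=((292,138),(294,200),.036,[0,0,1]),b_back=((368,138),(367,200),.036,[0,0,1]))
for k,(a,b,h,c) in segs.items():
    e=edges(f,a,b,chan=c);c0,v,sd,n=fit(cast(d,e,h,T))
    ang=np.arctan2(v[1],v[0]);print(k,c0.round(4),"ang",ang.round(4),"mod90",(((ang+np.pi/4)%(np.pi/2))-np.pi/4).round(4),"sd %.5f n%d"%(sd,n), e[[0,-1]].round(1).tolist())
E
```

```text
s_right [ 0.5467 -0.0167] ang -0.1199 mod90 -0.1199 sd 0.00059 n23 [[282.5, 277.3999938964844], [371.5, 278.70001220703125]]
s_left [0.571  0.2332] ang -0.1245 mod90 -0.1245 sd 0.00037 n25 [[280.8999938964844, 84.5], [384.20001220703125, 88.80000305175781]]
s_front [0.4733 0.133 ] ang 1.4438 mod90 -0.127 sd 0.00040 n23 [[268.6000061035156, 104.80000305175781], [270.6000061035156, 260.20001220703125]]
s_back [0.6196 0.086 ] ang 1.4507 mod90 -0.1201 sd 0.00025 n22 [[394.6000061035156, 109.5], [383.29998779296875, 260.6000061035156]]
b_left [0.561  0.1801] ang -0.0919 mod90 -0.0919 sd 0.00022 n17 [[298.8999938964844, 132.39999389648438], [361.1000061035156, 131.60000610351562]]
b_line [0.5435 0.0711] ang -0.0838 mod90 -0.0838 sd 0.00022 n25 [[301.3999938964844, 221.39999389648438], [358.6000061035156, 220.5]]
b_tip [0.5429 0.0414] ang -0.0845 mod90 -0.0845 sd 0.00019 n17 [[301.3999938964844, 242.6999969482422], [358.6000061035156, 241.6999969482422]]
b_front [0.5018 0.137 ] ang 1.4863 mod90 -0.0845 sd 0.00033 n25 [[289.5, 143.0], [291.5, 195.10000610351562]]
b_back [0.5935 0.1262] ang 1.4976 mod90 -0.0732 sd 0.00025 n25 [[367.5, 143.0], [367.20001220703125, 195.0]]
```

View pics/w1c.png

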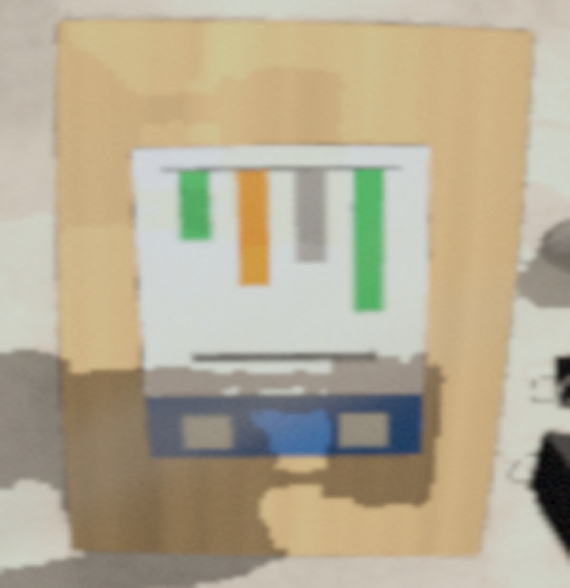

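The fits agree with the known sizes (stand 251 mm, board 139.7 mm long): stand yaw ≈ -0.122, board ≈ -0.085. I'll push with both fingertips spread across the board's left end along stand -y, stopping about 12 mm short, then measure again.

```bash
cat >> h.py <<'E'
YAW=-0.122
EX=np.array([np.cos(YAW),np.sin(YAW)]);EY=np.array([-np.sin(YAW),np.cos(YAW)])
E0=np.array([.5467,-.0167])   # a point on stand's right edge
def P(sx,sy,z): return np.r_[E0+sx*EX+sy*EY,z]
E
python3 - <<'E'
from h import *
c=np.array([.552,.181]);sx=(c-E0)@EX;sy=(c-E0)@EY;print(sx,sy)
q=down(YAW)
ctrl.grip(.5)
ctrl.move_ptp(P(sx,.232,.10),q)
ctrl.movel(P(sx,.232,.033),rate=.08,until_force=6)
s=ctrl.state();print(s["time_s"],s["position"],s["force"],s["finger_gap"])
d,T=wrist();cv2.imwrite("pics/w2.png",d["frame"][:,:,::-1])
d=ctrl.get_image("scene");cv2.imwrite("pics/s2.png",cv2.resize(d["frame"][120:280,160:400,::-1],None,fx=3,fy=3))
E
```

```text
-0.01879900602203444 0.1968755377709062
4.625 [0.55658555 0.21598369 0.0334864 ] [-0.63345343  0.0234247   0.15369208] 0.5007937280904783
```

View pics/w2.png

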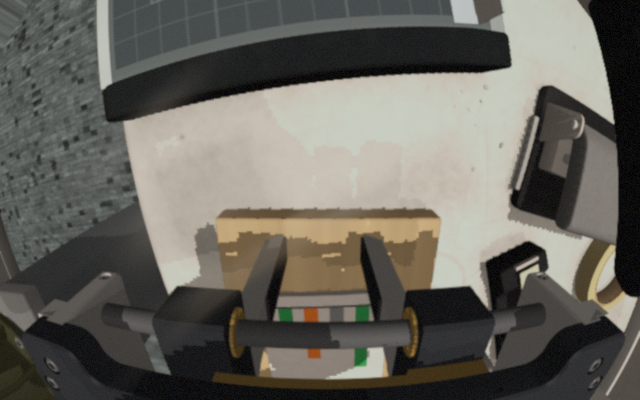

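View pics/s2.png

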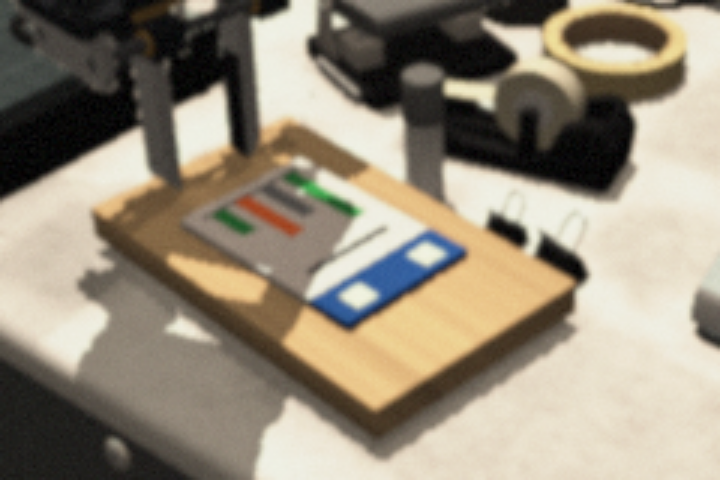

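The wrist and scene views show both fingertips just above the plywood, about 15 mm behind the board's left end and within its width. Nothing else is close, so I'll push.

```bash
python3 - <<'E'
from h import *
sx=-.0188
r=ctrl.movel(P(sx,.130,.0328),rate=.04,until_force=15)
s=ctrl.state();print(r,s["time_s"],s["position"],s["force"])
ctrl.movel(P(sx,.142,.0328),rate=.08)
q=down(YAW)
ctrl.movel(P(sx,.142,.20),rate=.2)
d,T=wrist();np.savez("w3.npz",frame=d["frame"],K=d["camera_matrix"],T=T)
cv2.imwrite("pics/w3.png",d["frame"][:,:,::-1])
d=ctrl.get_image("top");np.savez("t3.npz",frame=d["frame"]);cv2.imwrite("pics/t3.png",cv2.resize(d["frame"][150:270,210:360,::-1],None,fx=5,fy=5,interpolation=cv2.INTER_CUBIC))
print(ctrl.state()["time_s"])
E
```

```text
False 7.425 [0.5438368  0.11469551 0.03277048] [-0.4351332   0.17373678  1.11574387]
8.8083
```

View pics/w3.png

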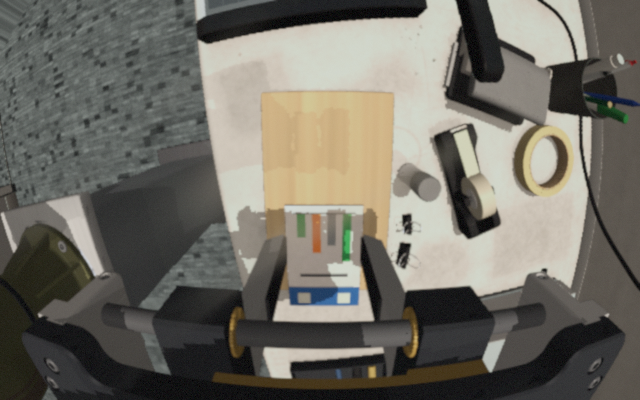

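View pics/t3.png

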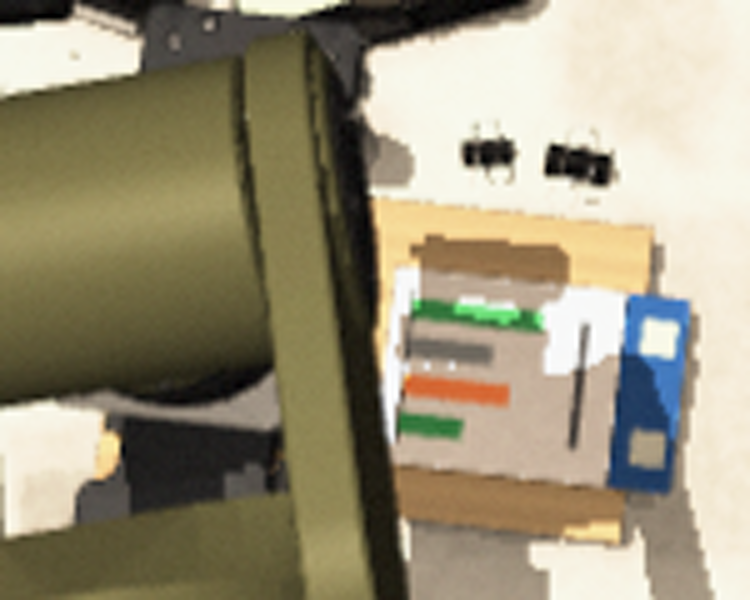

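The board slid straight. In the wrist view its left end is at row ~207 and the line at ~288. In the top crop the blue already overhangs, with the line (x≈620) about 5 mm short of the edge (x≈645 at the back, 622 at the front, though at a different height). Now I'll measure it.

```bash
python3 - <<'E'
from meas import *
z=np.load("w3.npz");d=dict(camera_matrix=z["K"]);T=z["T"];f=z["frame"]
segs=dict(s_left=((264,92),(393,94),.03,None),s_back=((393,95),(390,220),.03,None),
 b_left=((287,206.5),(361,206.5),.036,[0,0,1]),b_line=((291,288),(357,288),.036,[1,0,0]),b_tip=((291,305),(357,305),.036,[1,0,0]))
for k,(a,b,h,c) in segs.items():
    e=edges(f,a,b,chan=c);c0,v,sd,n=fit(cast(d,e,h,T))
    print(k,c0.round(4),"sx,sy",((c0-E0)@EX).round(4),((c0-E0)@EY).round(4),"rel ang",((np.arctan2(v[1],v[0])-YAW+np.pi/4)%(np.pi/2)-np.pi/4).round(4),"sd %.5f n%d"%(sd,n), e[[0,-1]].round(1).tolist())
# top view: line and stand right edge
d=ctrl.get_image("top");f=d["frame"]
for k,a,b,h,c in (("top line",(335.2,210),(332.2,246),.036,[1,0,0]),("top edge back",(341,196),(340.2,207),.03,None),("top tip",(347.5,211),(343.5,247),.036,[1,0,0])):
    e=edges(f,a,b,chan=c,half=4);c0,v,sd,n=fit(cast(d,e,h))
    print(k,c0.round(4),"sx,sy",((c0-E0)@EX).round(4),((c0-E0)@EY).round(4),"rel ang",((np.arctan2(v[1],v[0])-YAW+np.pi/4)%(np.pi/2)-np.pi/4).round(4),"sd %.5f n%d"%(sd,n), e[[0,-1]].round(1).tolist())
E
```

```text
s_left [0.5617 0.2344] sx,sy -0.0157 0.251 rel ang -0.0003 sd 0.00022 n25 [[274.3999938964844, 89.69999694824219], [382.70001220703125, 90.5999984741211]]
s_back [0.6278 0.1539] sx,sy 0.0597 0.1792 rel ang -0.0003 sd 0.00068 n21 [[394.20001220703125, 105.0], [389.5, 210.0]]
b_left [0.5415 0.1008] sx,sy -0.0195 0.116 rel ang 0.1638 sd 0.00171 n15 [[292.8999938964844, 205.1999969482422], [355.1000061035156, 205.1999969482422]]
b_line [ 0.531  -0.0056] sx,sy -0.0169 0.0091 rel ang -0.0056 sd 0.00036 n18 [[296.29998779296875, 286.5], [351.70001220703125, 286.5]]
b_tip [ 0.5147 -0.0327] sx,sy -0.0298 -0.0197 rel ang 0.0164 sd 0.00083 n22 [[296.29998779296875, 304.6000061035156], [351.70001220703125, 304.5]]
top line [ 0.525 -0.003] sx,sy -0.0232 0.011 rel ang 0.0025 sd 0.00032 n24 [[334.5, 212.8000030517578], [331.5, 243.0]]
top edge back [ 0.5889 -0.026 ] sx,sy 0.043 -0.0041 rel ang -0.0209 sd 0.00064 n23 [[340.79998779296875, 196.89999389648438], [341.3999938964844, 206.1999969482422]]
top tip [ 0.5061 -0.034 ] sx,sy -0.0382 -0.0221 rel ang -0.1188 sd 0.00130 n16 [[349.29998779296875, 214.10000610351562], [344.5, 244.1999969482422]]
```

The line is about 9–11 mm short and parallel within about 0.005 rad, but some of these fits are poor because of shadow and occlusion. I'll put the wrist camera almost straight above the edge for a sharper measurement.

```bash
python3 - <<'E'
from h import *
ctrl.movel(P(-.0188,-.05,.20),rate=.25)
ctrl.sleep(.1)
d,T=wrist();np.savez("w4.npz",frame=d["frame"],K=d["camera_matrix"],T=T)
cv2.imwrite("pics/w4.png",cv2.resize(d["frame"][60:260,210:440,::-1],None,fx=3.4,fy=3,interpolation=cv2.INTER_CUBIC))
print(ctrl.state()["time_s"])
E
```

```text
9.925
```

View pics/w4.png

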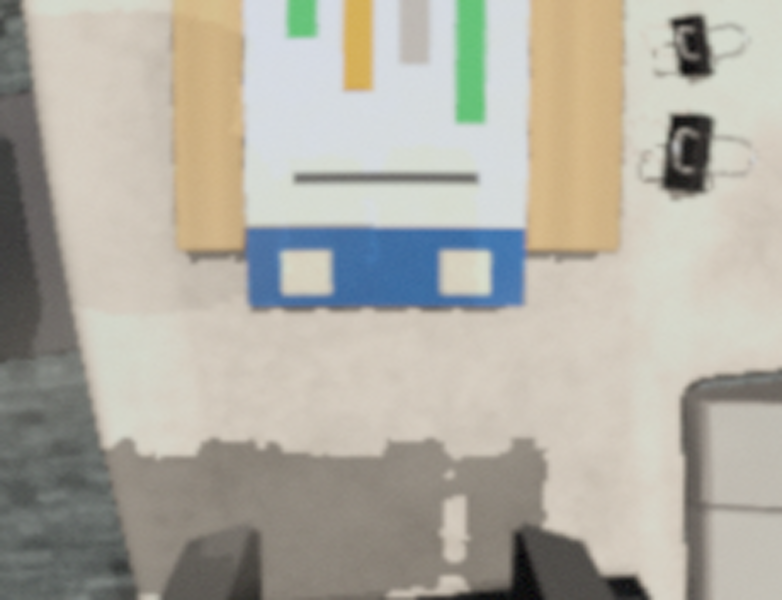

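This is a clean view. The blue/white line is at crop row ~229, the stand edge shows on both sides at row ~251, and the blue tip is at ~305. That puts the line about 9 mm short.

```bash
cat > m2.py <<'E'
from meas import *
def run(fn,yl,ye,yt,xo=0):
    z=np.load(fn);d=dict(camera_matrix=z["K"]);T=z["T"];f=z["frame"]
    B=[1,0,0]
    eL=edges(f,(264+xo,ye),(280+xo,ye),half=3,chan=[-.3,0,1]);eR=edges(f,(368+xo,ye),(390+xo,ye),half=3,chan=[-.3,0,1])
    W={}
    for k,e,h in (("edgeL",eL,.03),("edgeR",eR,.03),("edge",np.r_[eL,eR],.03),("line",edges(f,(284+xo,yl),(362+xo,yl),half=3,chan=B),.036),("tip",edges(f,(284+xo,yt),(362+xo,yt),half=3,chan=B),.036)):
        c0,v,sd,n=fit(cast(d,e,h,T));v=v*np.sign(v[0]);W[k]=(c0,v)
        print(k,"sx,sy",((c0-E0)@EX).round(4),((c0-E0)@EY).round(4),"ang",np.arctan2(v[1],v[0]).round(4),"sd %.5f n%d"%(sd,n),e[[0,-1]].round(1).tolist())
    c,v=W["edge"];nn=np.array([-v[1],v[0]])
    for k in("line","tip"): print(k,"dist from edge mm",1000*(W[k][0]-c)@nn,"rel ang",np.arctan2(W[k][1]@nn,W[k][1]@v))
E
python3 -c "
from m2 import run
run('w4.npz',136.3,143.5,161.7)"
```

```text
edgeL sx,sy -0.0773 -0.0025 ang -0.0916 sd 0.00037 n25 [[265.29998779296875, 144.5], [278.70001220703125, 145.8000030517578]]
edgeR sx,sy 0.0436 -0.0021 ang -0.0601 sd 0.00069 n25 [[369.79998779296875, 145.39999389648438], [388.20001220703125, 143.5]]
edge sx,sy -0.0291 -0.0023 ang -0.1172 sd 0.00066 n50 [[265.29998779296875, 144.5], [388.20001220703125, 143.5]]
line sx,sy -0.0229 0.009 ang -0.1285 sd 0.00012 n25 [[290.20001220703125, 135.3000030517578], [355.79998779296875, 135.60000610351562]]
tip sx,sy -0.0192 -0.0215 ang -0.1226 sd 0.00044 n17 [[290.20001220703125, 162.39999389648438], [355.79998779296875, 162.60000610351562]]
line dist from edge mm 11.256316 rel ang -0.011297518
tip dist from edge mm -19.338299 rel ang -0.0053486032
```

The edge fit picks up the dark shadow under the slab, so I'll look at the pixel profiles directly.

```bash
python3 - <<'E'
import numpy as np
f=np.load("w4.npz")["frame"]
for x in (266,273,278,372,380,387): print(x,[tuple(int(a) for a in f[r,x]) for r in range(139,150)])
print("blue",[tuple(int(a) for a in f[r,340]) for r in range(131,141)])
E
```

```text
266 [(204, 177, 135), (204, 177, 136), (202, 175, 134), (192, 166, 126), (165, 145, 115), (136, 125, 109), (136, 127, 118), (146, 137, 128), (163, 154, 144), (185, 178, 166), (196, 187, 175)]
273 [(209, 182, 139), (209, 181, 139), (207, 179, 137), (194, 168, 129), (162, 142, 114), (134, 123, 109), (134, 126, 117), (161, 152, 142), (187, 178, 166), (192, 184, 172), (194, 185, 174)]
278 [(202, 175, 134), (202, 176, 134), (200, 172, 131), (186, 161, 121), (151, 133, 107), (135, 125, 111), (156, 148, 137), (173, 164, 153), (184, 175, 164), (192, 184, 172), (194, 185, 173)]
372 [(209, 181, 136), (208, 180, 133), (206, 178, 133), (196, 169, 127), (164, 142, 112), (150, 138, 124), (170, 162, 151), (192, 183, 172), (202, 194, 181), (209, 200, 187), (210, 201, 188)]
380 [(212, 184, 139), (212, 184, 140), (211, 183, 139), (202, 174, 132), (175, 151, 118), (150, 136, 119), (148, 139, 129), (174, 168, 155), (204, 195, 183), (210, 202, 189), (211, 203, 190)]
387 [(208, 180, 136), (207, 179, 134), (207, 180, 137), (200, 173, 132), (191, 170, 139), (191, 178, 160), (202, 192, 179), (207, 198, 186), (208, 199, 187), (210, 201, 189), (211, 202, 190)]
blue [(214, 219, 207), (215, 219, 208), (214, 218, 208), (209, 211, 204), (184, 187, 191), (117, 138, 171), (67, 112, 164), (62, 109, 163), (65, 111, 163), (67, 110, 163)]
```

```bash
sed -i 's/chan=\[-.3,0,1\]/chan=[1,0,-1]/g' m2.py; python3 -c "
from m2 import run
run('w4.npz',135.5,143.4,161.7)"
```

```text
edgeL sx,sy -0.0769 0.0001 ang -0.1299 sd 0.00007 n25 [[265.29998779296875, 143.39999389648438], [278.70001220703125, 143.10000610351562]]
edgeR sx,sy 0.0446 0.0003 ang -0.104 sd 0.00010 n25 [[369.79998779296875, 143.1999969482422], [388.20001220703125, 143.3000030517578]]
edge sx,sy -0.0031 0.0002 ang -0.1208 sd 0.00012 n50 [[265.29998779296875, 143.39999389648438], [388.20001220703125, 143.3000030517578]]
line sx,sy -0.0156 0.0089 ang -0.1261 sd 0.00013 n25 [[290.20001220703125, 135.3000030517578], [355.79998779296875, 135.60000610351562]]
tip sx,sy -0.0192 -0.0215 ang -0.1226 sd 0.00044 n17 [[290.20001220703125, 162.39999389648438], [355.79998779296875, 162.60000610351562]]
line dist from edge mm 8.759139 rel ang -0.0052682846
tip dist from edge mm -21.73317 rel ang -0.0017571383
```

The edge fit is now clean (0.12 mm scatter). The line is 8.76 mm short, or 8.3 mm going by the tip, and parallel within 0.005 rad. I'll make the final push of 8.6 mm.

```bash
python3 - <<'E'
from h import *
sx=-.0188
ctrl.movel(P(sx,.145,.20),rate=.25)
ctrl.movel(P(sx,.145,.0328),rate=.12,until_force=8)
print(ctrl.movel(P(sx,.1214,.0328),rate=.02,until_force=15))
s=ctrl.state();print(s["time_s"],(s["position"][:2]-E0)@EY,s["position"][2],s["force"])
ctrl.movel(P(sx,.140,.0328),rate=.06)
ctrl.movel(P(sx,.140,.20),rate=.2)
ctrl.movel(P(sx,-.05,.20),rate=.25);ctrl.sleep(.1)
d,T=wrist();np.savez("w5.npz",frame=d["frame"],K=d["camera_matrix"],T=T)
cv2.imwrite("pics/w5.png",cv2.resize(d["frame"][60:260,210:440,::-1],None,fx=3.4,fy=3,interpolation=cv2.INTER_CUBIC))
print(ctrl.state()["time_s"])
from m2 import run
run('w5.npz',143,143.4,168.5)
E
```

```text
False
13.7333 0.12145335334923539 0.03280355145728268 [-1.14706137 -0.12074448  0.13093768]
16.2333
edgeL sx,sy -0.0777 0.0002 ang -0.1294 sd 0.00008 n25 [[265.29998779296875, 143.3000030517578], [278.70001220703125, 143.1999969482422]]
edgeR sx,sy 0.0453 0.0004 ang -0.1064 sd 0.00008 n25 [[369.79998779296875, 143.39999389648438], [388.20001220703125, 143.5]]
edge sx,sy -0.0165 0.0002 ang -0.1203 sd 0.00011 n50 [[265.29998779296875, 143.3000030517578], [388.20001220703125, 143.5]]
line sx,sy -0.0212 0.0008 ang -0.1255 sd 0.00014 n25 [[290.20001220703125, 142.8000030517578], [355.79998779296875, 143.10000610351562]]
tip sx,sy -0.0227 -0.029 ang -0.1392 sd 0.00147 n22 [[290.20001220703125, 169.5], [355.79998779296875, 169.6999969482422]]
line dist from edge mm 0.6227738 rel ang -0.005205752
tip dist from edge mm -29.238882 rel ang -0.018860087
```

View pics/w5.png

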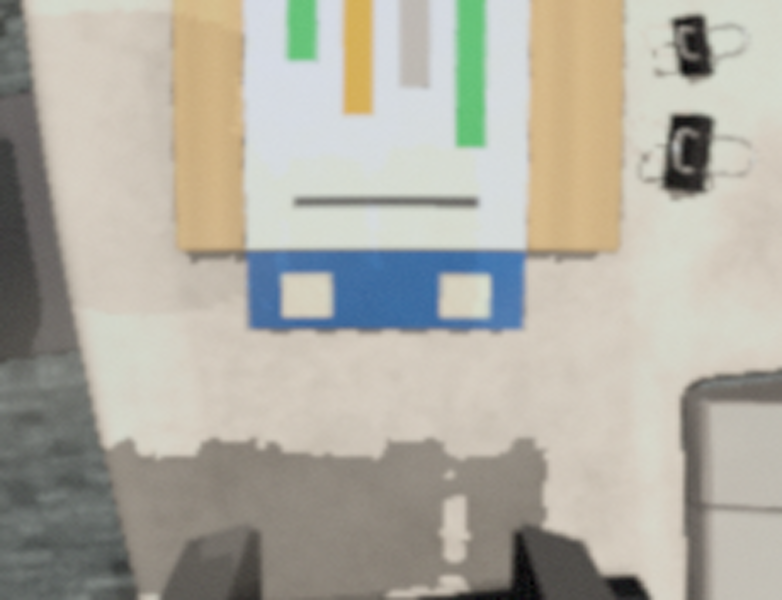

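The line now lies on the stand edge: both are at crop row ~250, with a fitted gap of 0.6 mm and an angle of 0.005 rad, both within measurement error. I'll do a final check from the fixed cameras, then hand in.

```bash
python3 - <<'E'
from h import *
for n,(a,b,c,e) in dict(scene=(110,290,180,420),top=(150,270,210,360)).items():
    d=ctrl.get_image(n);cv2.imwrite(f"pics/{n}6.png",cv2.resize(d["frame"][a:b,c:e,::-1],None,fx=3,fy=3,interpolation=cv2.INTER_CUBIC))
E
```

```text
(no output)
```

View pics/scene6.png

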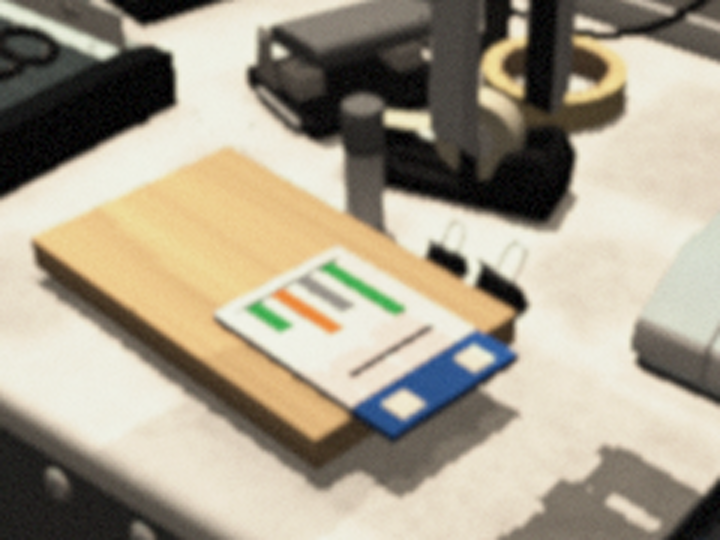

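View pics/top6.png

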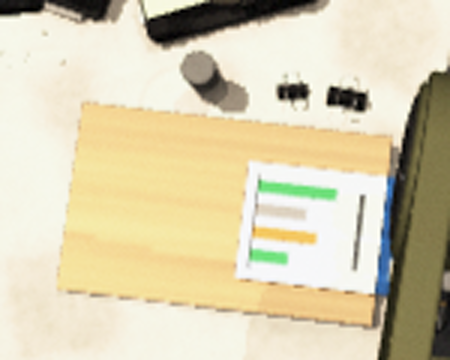

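The scene view shows the board flat, with the blue margin past the edge and the line on it. In the top crop the line runs into the stand edge at about x≈385. The clips and the glue stick are where they were, and the gripper is clear.

```bash
python3 - <<'E'
from rig import ctrl
ctrl.finish_job();print(ctrl.state()["time_s"])
E
```

```text
the job is handed in; nothing more can be done
the job is handed in; nothing more can be done
```

The board is in place and I have handed the job in. Its blue margin sticks out past the stand's right-hand edge, with the blue/white line on that edge. I made two pushes on the board's left end with both spread fingertips, with a camera measurement in between. The robot clock stood at about 16.3 s of the 38 s.

- **Position:** the last wrist-camera fit puts the line about 0.6 mm short of the edge and 0.005 rad off parallel. The camera calibration is only good to about 2 mm, so I left it there rather than push again.
- **Fits that disagreed:** the fit to the blue tip was noisy, giving 29.2 mm of overhang and 0.019 rad. An earlier edge fit was thrown off by the shadow under the stand; I corrected it by fitting on the wood's colour instead.
- **Everything else:** in the scene and top views the board lies flat, the two clips and the glue stick are where they started, and the gripper is clear. I compared those positions by eye, not by measurement. None of the force stops tripped, and the readings I took were all under about 1.5 N.

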